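Line up the trophy cups by height on the display board

TASK

Set the four brass trophy cups out on the display board, one standing upright in the middle of each felt pad, in order of height: the tallest on the pad next to the lamp, then the next tallest, and so on down to the shortest at the card end. Let no cup topple over on the way, and leave all four standing still and released.

Things in the scene. Friction and masses are not known exactly. Their poses are not given: they have to be found in the camera images.
- cup_w_center (a point): The second tallest of four loose brass lidded trophy cups: 135 mm high, black base 50 mm square, 18 mm high. Point: on its axis, half-way up, 67.5 mm above the underside; z up. Grip its bowl: an upright cylinder 52 mm across, 28 mm tall, its middle 31.5 mm above this point; a domed lid and knob take the top 22 mm, a thin stem is below. Starts standing on the table (z = 0).
- cup_x_center (a point): The shortest of four loose brass lidded trophy cups: 85 mm high, black base 50 mm square, 18 mm high. Point: on its axis, half-way up, 42.5 mm above the underside; z up. Grip its bowl: an upright cylinder 44 mm across, 28 mm tall, its middle 6.5 mm above this point; a domed lid and knob take the top 22 mm, a thin stem is below. Starts standing on the table (z = 0).
- cup_y_center (a point): The tallest of four loose brass lidded trophy cups: 160 mm high, black base 50 mm square, 18 mm high. Point: on its axis, half-way up, 80 mm above the underside; z up. Grip its bowl: an upright cylinder 56 mm across, 28 mm tall, its middle 44 mm above this point; a domed lid and knob take the top 22 mm, a thin stem is below. Starts standing on the table (z = 0).
- cup_z_center (a point): The third tallest of four loose brass lidded trophy cups: 110 mm high, black base 50 mm square, 18 mm high. Point: on its axis, half-way up, 55 mm above the underside; z up. Grip its bowl: an upright cylinder 48 mm across, 28 mm tall, its middle 19 mm above this point; a domed lid and knob take the top 22 mm, a thin stem is below. Starts standing on the table (z = 0).
- pad_a_top (a point): One of four equal round grey felt pads, 74 mm across, 3 mm thick, fixed in a straight row 95 mm apart (centres) along a dark wooden board (530 x 95 x 18 mm) on the table. Point: centre of its top face, 21 mm above the table; z up, y along the row. The letter does not tell its place in the row: the distance to the lamp does.
- pad_b_top (a point): One of four equal round grey felt pads, 74 mm across, 3 mm thick, fixed in a straight row 95 mm apart (centres) along a dark wooden board (530 x 95 x 18 mm) on the table. Point: centre of its top face, 21 mm above the table; z up, y along the row. The letter does not tell its place in the row: the distance to the lamp does.
- pad_c_top (a point): One of four equal round grey felt pads, 74 mm across, 3 mm thick, fixed in a straight row 95 mm apart (centres) along a dark wooden board (530 x 95 x 18 mm) on the table. Point: centre of its top face, 21 mm above the table; z up, y along the row. The letter does not tell its place in the row: the distance to the lamp does.
- pad_d_top (a point): One of four equal round grey felt pads, 74 mm across, 3 mm thick, fixed in a straight row 95 mm apart (centres) along a dark wooden board (530 x 95 x 18 mm) on the table. Point: centre of its top face, 21 mm above the table; z up, y along the row. The letter does not tell its place in the row: the distance to the lamp does.
- lamp: Squat round aluminium display lamp with a pale top, 58 mm across the foot, 52 mm high, fixed at one end of the board (either end; a blank paper card on a wooden foot is at the other). Origin: centre of its underside, 18 mm above the table, 85 mm beyond the nearest pad's centre, in line with the row.
Mind the look-alikes: they are no part of the job. Leave any pink or purple look-alike of the part that bears cup_w_center alone. Leave any purple or red look-alike of the part that bears cup_z_center alone.

How it is judged:
By the outcome, as a careful person would: the job done as asked, in the order asked, and still so for the second after the job is handed in, with the robot touching nothing.
It also fails if it takes over 106 s, if anything falls off the work surface, if the arm or the gripper's body presses on something with over 40 N, if the wrist force passes 120 N, or if a joint passes its speed limit or range.

ROBOT

A 6-joint arm with a two-finger parallel gripper is mounted at the origin on the work surface. World frame = base frame: x ahead of the robot, y to its left, z up, the work surface at z = 0. Lengths are in m, angles in rad, forces in N, time in s.
With the tool pointing down it reaches from about 0.275 to 0.825 m from the base axis. Payload 4.9 kg.
Tool frame: the origin (TCP) lies midway between the tips of the shut fingers; the grasp point (between the pads) lies 19 mm behind it (grip_point_offset is the distance from the TCP to the grasp point, in m); z points along the fingers, x is the direction in which the jaws open and shut, and the axes are right-handed (so a half turn about z gives the same grasp; the last joint's range is limited). The gripper opens to 85 mm and grips with 20 to 120 N. Pads are 22 mm wide; open, the fingers measure 114 mm over their backs; the gripper's body (76 mm by 85 mm) begins 54 mm behind the grasp point. The pads swing forward as they close: fully open they stand 13 mm farther back than shut.
Start: joints at [1.197, 0.326, -0.193, 1.052, 0, 1.437], TCP at [0.131, 0.534, 0.196] pointing down, gripper open.
Joint ranges: [-2.65, 2.65], [-0.97, 1.79], [-1.3, 1.35], [-1.93, 2.1], [-1.47, 1.37], [-3.14, 3.14]. Speed limits (rad/s): [2.57, 2.57, 3.14, 3.14, 3.14, 3.14].

INTERFACE

Orientations are given as a rotation vector (axis times angle).
In Python, from cell import * gives the robot as it stands. Calls block until the motion is done:
- movep(position, orientation): joint-space move of the TCP to a pose.
- move_l(position, velocity=0.15, rot=None, until_force=None): straight line of the TCP; rot=None keeps the orientation; velocity is the mean speed in m/s. With until_force (N) it stops when the force on the tool has changed by that much, and returns True; else False.
- set_joints(angles): joint-space move.
- let_go() and grab(newtons=None): open the fingers fully, or close them until they stop; newtons is the grip in N (None keeps the last).
- sleep(seconds).
- ik(position, orientation): joint angles nearest the present ones, or None.
- get_state(): the state.
- grab_frame(name): name is "scene" or "top"; returns a dict with "img" (480x640x3 uint8, red, green, blue), "fx", "fy", "cx", "cy" (pixels), "cam_to_world" (4x4, takes a point from camera to world coordinates). Camera axes: x right, y down, z forward; pixel columns grow to the right and rows downward; lengths in m; the calibration is good to about 2 mm. A picture is of the moment at which its call begins. There is no depth.
A pose or a line that the arm cannot do raises MotionError and nothing moves.
- sign_off(): hands the job in, once; it reports no verdict.
Trained networks look in the newest picture that a camera, given by its name, has taken for a name from the list of things; names that differ only in an ending like _2 or _b are one class to them, and where a whole thing is asked for, a point or a joint stands for the part that bears it (a point fixed in the world has none). Each returns a list of dicts, best first, with "score" (0 to 1); they miss things now and then, are a little off and sometimes report something else, mostly with a low value. They report only what shows in the picture. A call takes as long as a camera call. They do not tell look-alikes from the thing itself.
- spot_in(camera, name): "centre" ([column, row] in pixels, amid what is visible of it).
- silhouettes(camera, name): "mask" (480x640 bool, what is visible of it) and "centre" ([column, row] in pixels, amid what is visible of it).
- tip_of(camera, name): "centre" ([column, row] in pixels: a listed point, or the origin of a listed thing).
The state is a dict: "clock": time; "q": joint angles; "joint_velocities": joint speeds; "tau": joint torques, N m; "position": TCP position; "eef_rot": TCP orientation; "contact_force": force on the tool from outside, world axes, zero at the start; "wrist_torque": the same for the moment, N m; "finger_gap": opening from 0.0 (shut) to 1.0 (fully open).
Only numpy, scipy, OpenCV 4.12 (cv2) and the standard library are available. Lean on these libraries where they do the work, as an engineer would, in place of code of your own. Each camera call takes 0.05 s, during which the arm holds its last target.

## Working session

There is one attempt and no reset: what is moved stays moved. The work goes in short steps, each a Python script; the robot and the scene stay as the last script left them, time stands still between calls to the robot, and variables do not carry over. Pictures are saved under pics/ and viewed, and the job is handed in when it is done.

```bash
mkdir -p pics; ls
python3 - <<'E'
from cell import *
import cv2
for n in ("scene","top"):
    f=grab_frame(n); cv2.imwrite(f"pics/{n}0.png",f["img"][:,:,::-1])
    print(n,f["fx"],f["cx"],f["cy"],f["cam_to_world"])
    for t in ["cup_w_center","cup_x_center","cup_y_center","cup_z_center","pad_a_top","lamp"]:
        print(t,[(round(d["score"],2),[round(float(c)) for c in d["centre"]]) for d in tip_of(n,t)])
print(get_state())
E
```

```text
pics
scene 514.2578934143218 330.8285762110465 235.1958024639361 [[-3.30965187e-01  5.92760346e-01 -7.34232400e-01  1.39691973e+00]
 [ 9.43642873e-01  2.08242774e-01 -2.57241279e-01  3.26753482e-01]
 [ 4.16162235e-04 -7.77991079e-01 -6.28275185e-01  8.34284709e-01]
 [ 0.00000000e+00  0.00000000e+00  0.00000000e+00  1.00000000e+00]]
cup_w_center [(0.97, [460, 249]), (0.97, [510, 246]), (0.64, [422, 239])]
cup_x_center [(0.83, [285, 215])]
cup_y_center [(0.59, [378, 227])]
cup_z_center [(0.93, [233, 197]), (0.88, [208, 184]), (0.73, [213, 227])]
pad_a_top [(0.69, [352, 297])]
lamp [(0.89, [437, 308])]
top 572.2707807996266 317.5429422046935 238.42496290508262 [[-0.01010911 -0.9839139   0.17835705  0.27127402]
 [-0.99994167  0.01062535  0.00193944  0.0167608 ]
 [-0.00380334 -0.17832704 -0.98396392  1.52802767]
 [ 0.          0.          0.          1.        ]]
cup_w_center [(0.81, [161, 291]), (0.75, [282, 208]), (0.73, [243, 274]), (0.72, [204, 277])]
cup_x_center [(0.61, [206, 275])]
cup_y_center [(0.66, [283, 272])]
cup_z_center [(0.68, [477, 293]), (0.68, [429, 237]), (0.66, [431, 283])]
pad_a_top [(0.76, [281, 207]), (0.61, [205, 276])]
lamp [(0.78, [216, 218])]
{'clock': 0.7, 'q': array([ 1.19680436e+00,  3.26152786e-01, -1.92560856e-01,  1.05198955e+00,
       -1.46924123e-05,  1.43657938e+00]), 'joint_velocities': array([-0.0004643 , -0.00224133, -0.00020983, -0.0002464 , -0.00114299,
       -0.00084302]), 'tau': array([-4.60766150e-04, -4.43197918e+01,  2.62711179e+01,  8.30885565e-04,
       -1.33561471e-05, -2.51383234e-07]), 'position': array([0.13063709, 0.53431052, 0.19582146]), 'eef_rot': array([-2.47115459e+00, -1.93978929e+00, -1.37814527e-04]), 'contact_force': array([0.02856192, 0.7810482 , 0.59573608]), 'wrist_torque': array([ 0.04838692, -0.00159082,  0.0107268 ]), 'finger_gap': 1.0041132544762883}
```

View pics/scene0.png

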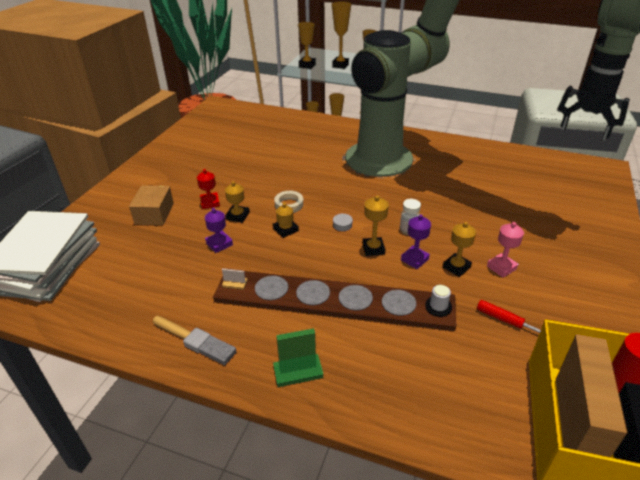

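View pics/top0.png

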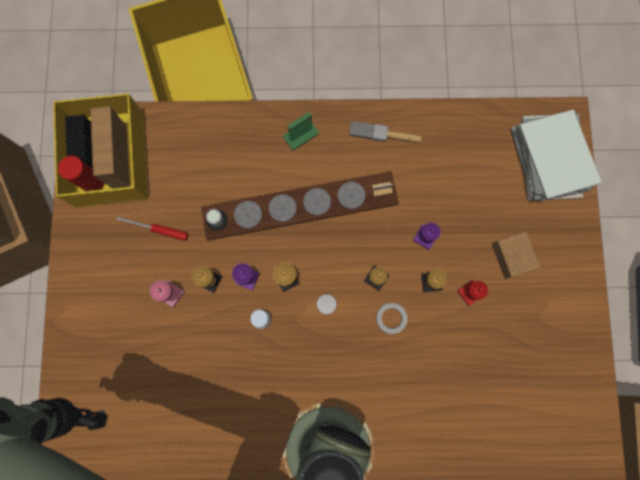

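The scene view shows the brass cups at about (462,248) w, (376,225) y, (285,218) x and (235,200) z. The look-alikes are pink (510,247), purple (418,240), purple (217,228) and red (207,188). The lamp is at (440,300), on the +y end of the board; the card is at (233,280). Next I'll locate everything by fitting silhouettes in both views.

```bash
cat > h.py <<'E'
from cell import *
import numpy as np, cv2
from scipy.optimize import minimize
CUP={'y':(.160,.056),'w':(.135,.052),'z':(.110,.048),'x':(.085,.044)}
def proj(f,P):
    T=np.linalg.inv(f["cam_to_world"]); P=np.atleast_2d(P)
    c=P@T[:3,:3].T+T[:3,3]
    return np.c_[f["fx"]*c[:,0]/c[:,2]+f["cx"], f["fy"]*c[:,1]/c[:,2]+f["cy"]]
def toplane(f,uv,z):
    uv=np.atleast_2d(uv); R=f["cam_to_world"][:3,:3]; o=f["cam_to_world"][:3,3]
    d=np.c_[(uv[:,0]-f["cx"])/f["fx"],(uv[:,1]-f["cy"])/f["fy"],np.ones(len(uv))]@R.T
    return (o+d*((z-o[2])/d[:,2])[:,None])[:,:2]
def ring(r,z,n=24):
    a=np.arange(n)*2*np.pi/n; return np.c_[r*np.cos(a),r*np.sin(a),np.full(n,z)]
def brass(f):
    h=cv2.cvtColor(f["img"],cv2.COLOR_RGB2HSV).astype(int)
    return h
def bowlpix(f,c,x,y,z0=0.):
    H,D=CUP[c]; P=np.r_[ring(D/2,H-.050),ring(D/2,H-.022),ring(D/4,H-.012),ring(.005,H)]+[x,y,z0]
    return proj(f,P)
E
python3 - <<'E'
from h import *
F={}
for n in ("scene","top"):
    F[n]=f=grab_frame(n)
    for c in CUP:
        for d in silhouettes(n,f"cup_{c}_center"):
            m=d["mask"]; px=f["img"][m].mean(0)
            print(n,c,round(d["score"],2),np.round(d["centre"]),m.sum(),px.round())
    for d in silhouettes(n,"pad_a_top")[:8]: print(n,'pad',round(d["score"],2),np.round(d["centre"],1),d["mask"].sum(),toplane(f,d["centre"],.021).round(4))
    for d in tip_of(n,"lamp"): print('lamp',toplane(f,d["centre"],.018))
f=F["top"]; im=f["img"]
cv2.imwrite("pics/topz.png",cv2.resize(im[160:320,130:510],None,fx=2.1,fy=2.1,interpolation=cv2.INTER_CUBIC)[:,:,::-1])
im=F["scene"]["img"]; cv2.imwrite("pics/scz.png",cv2.resize(im[160:340,190:540],None,fx=2.2,fy=2.2,interpolation=cv2.INTER_CUBIC)[:,:,::-1])
E
```

```text
scene y 0.68 [377. 223.] 933 [101.  69.  18.]
scene w 0.98 [459. 248.] 928 [95. 65. 18.]
scene w 0.94 [418. 240.] 878 [70. 26. 84.]
scene w 0.85 [510. 248.] 1031 [153.  69.  84.]
scene w 0.57 [357. 296.] 614 [128. 123. 121.]
scene z 0.95 [211. 233.] 812 [75. 29. 83.]
scene z 0.73 [237. 204.] 609 [89. 61. 18.]
scene z 0.58 [208. 190.] 612 [130.  13.   5.]
scene x 0.62 [234. 200.] 664 [92. 63. 18.]
scene x 0.58 [285. 222.] 579 [88. 60. 18.]
scene pad 0.67 [355.3 297.8] 671 [[0.6344 0.1164]]
lamp [[0.59491932 0.29310547]]
top y 0.75 [285. 274.] 547 [127.  98.  55.]
top w 0.84 [244. 274.] 486 [87. 49. 99.]
top w 0.72 [164. 291.] 587 [147.  88.  99.]
top w 0.61 [205. 276.] 554 [112.  87.  49.]
top z 0.96 [476. 291.] 556 [129.  40.  33.]
top z 0.7 [430. 236.] 424 [84. 46. 97.]
top z 0.69 [430. 284.] 395 [109.  86.  49.]
top x 0.86 [376. 278.] 362 [111.  87.  52.]
top pad 0.67 [278.6 207.8] 559 [[0.6297 0.1241]]
lamp [[0.60481793 0.29127801]]
lamp [[ 0.44505801 -0.13682227]]
```

View pics/topz.png

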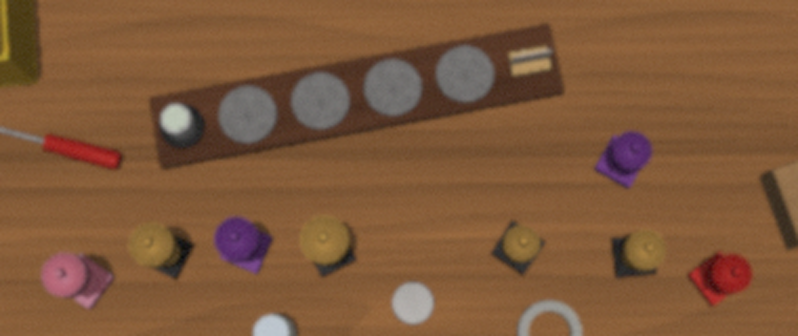

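View pics/scz.png

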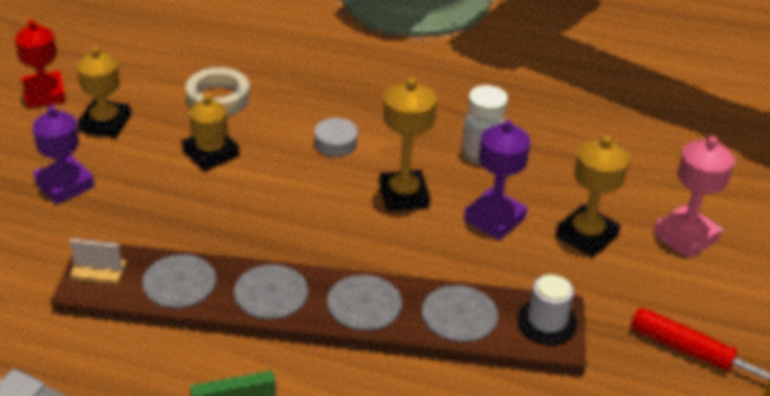

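Both crops agree: each brass cup has a black base, and the lamp is at the +y end. Next I'll measure pads and bowls by colour segmentation.

```bash
cat > meas.py <<'E'
from h import *
def pads(f):
    h=cv2.cvtColor(f["img"],cv2.COLOR_RGB2HSV); m=((h[...,1]<60)&(h[...,2]>70)).astype(np.uint8)
    n,l,s,c=cv2.connectedComponentsWithStats(m); out=[]
    for i in range(1,n):
        if 300<s[i,4]<1500:
            w=toplane(f,c[i],.021)[0]
            if .5<w[0]<.75 and -.2<w[1]<.3: 
                cn,_=cv2.findContours((l==i).astype(np.uint8),cv2.RETR_EXTERNAL,cv2.CHAIN_APPROX_NONE)
                W=toplane(f,cn[0][:,0].astype(float),.021); (cx,cy),r=cv2.minEnclosingCircle((W*1000).astype(np.float32))
                out.append((s[i,4],w.round(4).tolist(),[round(cx/1000,4),round(cy/1000,4)],round(r,1)))
    return out
def bmask(f):
    h=cv2.cvtColor(f["img"],cv2.COLOR_RGB2HSV); return h
def fitcup(fs,c,x0,z0=0.,ax=None):
    # fit bowl+lid outline to the yellow hue mask
    res={}
    def masks(f,x):
        p=bowlpix(f,c,x[0],x[1],z0); return cv2.convexHull(p.astype(np.float32))
    tg=[]
    for f in fs:
        h=cv2.cvtColor(f["img"],cv2.COLOR_RGB2HSV); g=((h[...,0]>=HUE)&(h[...,0]<=32)&(h[...,1]>90)).astype(np.uint8)
        tg.append(g.astype(float))
    out=[]
    def cost(x,which):
        t=0
        for k in which:
            f=fs[k]; m=np.zeros((480,640),np.uint8)
            q=masks(f,x)
            S=16; m=np.zeros((480,640),np.uint8); cv2.fillPoly(m,[np.round(q*S).astype(np.int32)],255,cv2.LINE_AA,4)
            box=cv2.boundingRect(q); a,b,w,hh=box; sl=(slice(b-8,b+hh+6),slice(a-8,a+w+8))
            t+=np.abs(m[sl]/255.-tg[k][sl]).sum()
        return t
    for which in ([0],[1],[0,1]):
        best=min((cost(np.array(x0)+[i,j],which),i,j) for i in np.arange(-.03,.031,.005) for j in np.arange(-.03,.031,.005))
        r=minimize(cost,np.array(x0)+best[1:],args=(which,),method="Nelder-Mead",options=dict(initial_simplex=np.array(x0)+best[1:]+np.array([[0,0],[.004,0],[0,.004]]),xatol=1e-4,fatol=.1))
        out.append((r.x.round(4),round(r.fun,1)))
    return out
HUE=18
E
python3 - <<'E'
from meas import *
import meas
F=[grab_frame("scene"),grab_frame("top")]
for f in F:
    for p in pads(f): print(p)
T={'w':(204,277),'y':(284,273),'x':(377,277),'z':(436,280)}
h=cv2.cvtColor(F[1]["img"],cv2.COLOR_RGB2HSV); h0=cv2.cvtColor(F[0]["img"],cv2.COLOR_RGB2HSV)
for c,uv in T.items(): print(c,h[uv[1]-3:uv[1]+3,uv[0]-3:uv[0]+3,0].mean())
print('wood',np.percentile(h[300:320,180:240,0],[2,98]),'sc',h0[195:205,376],h0[260:270,330:340,0].mean())
for c,uv in T.items():
    x0=toplane(F[1],uv,CUP[c][0]-.02)[0]
    print(c,x0.round(3),*fitcup(F,c,x0))
v=np.zeros((480,640*2),np.uint8)
for k,f in enumerate(F):
    hh=cv2.cvtColor(f["img"],cv2.COLOR_RGB2HSV); v[:,k*640:k*640+640]=((hh[...,0]>=18)&(hh[...,0]<=32)&(hh[...,1]>90))*255
cv2.imwrite("pics/mask.png",cv2.hconcat([v[160:310,190:550],v[200:350,640+140:640+480]]))
E
```

```text
(np.int32(618), [0.666, -0.0711], [0.6647, -0.0712], 37.7)
(np.int32(638), [0.6495, 0.0224], [0.6486, 0.0222], 37.6)
(np.int32(652), [0.6329, 0.1155], [0.6321, 0.115], 37.5)
(np.int32(389), [0.5726, 0.2909], [0.5727, 0.2913], 38.4)
(np.int32(672), [0.6156, 0.2086], [0.6147, 0.2078], 37.3)
(np.int32(597), [0.6636, -0.0723], [0.6642, -0.072], 38.3)
(np.int32(601), [0.6469, 0.0212], [0.6474, 0.0213], 38.1)
(np.int32(605), [0.6302, 0.1144], [0.6305, 0.1143], 38.2)
(np.int32(601), [0.6134, 0.2081], [0.6135, 0.2082], 37.9)
w 18.5
y 18.88888888888889
x 18.63888888888889
z 18.52777777777778
wood [13. 15.] sc [[ 16 207 169]
 [ 18 212 178]
 [ 19 221 156]
 [ 18 204 130]
 [ 19 214 111]
 [ 19 222 115]
 [ 19 224 154]
 [ 20 222 201]
 [ 20 215 215]
 [ 20 214 218]] 14.16
w [0.433 0.302] (array([0.4367, 0.3071]), np.float64(137.0)) (array([0.4362, 0.3066]), np.float64(74.4)) (array([0.4369, 0.3063]), np.float64(216.9))
y [0.438 0.102] (array([0.438 , 0.1025]), np.float64(129.7)) (array([0.4361, 0.1014]), np.float64(56.9)) (array([0.4361, 0.1015]), np.float64(188.5))
x [ 0.434 -0.132] (array([ 0.4494, -0.1305]), np.float64(107.7)) (array([ 0.4373, -0.1339]), np.float64(57.5)) (array([ 0.4397, -0.1343]), np.float64(197.0))
z [ 0.422 -0.278] (array([ 0.4235, -0.2829]), np.float64(127.2)) (array([ 0.4252, -0.28  ]), np.float64(63.3)) (array([ 0.4252, -0.2796]), np.float64(194.9))
```

View pics/mask.png

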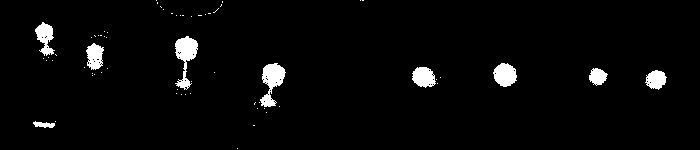

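Run:
```python
from meas import *
F=[grab_frame("scene"),grab_frame("top")]
G={'w':(.4364,.3068),'y':(.4366,.1018),'x':(.4380,-.1338),'z':(.4245,-.2805)}
rows=[]
for f in F:
    tiles=[]
    for c,(x,y) in G.items():
        S=5; im=f["img"][:,:,::-1]
        ctr=proj(f,[x,y,CUP[c][0]/2])[0].round().astype(int); a,b=ctr-[19,28]
        t=cv2.resize(np.ascontiguousarray(im[b:b+58,a:a+39]),None,fx=S,fy=S,interpolation=cv2.INTER_CUBIC)
        q=lambda P:np.round(((P+.5-[a,b])*S)).astype(np.int32)
        cv2.polylines(t,[cv2.convexHull(q(bowlpix(f,c,x,y)).astype(np.int32))],True,(255,255,0),1)
        cv2.polylines(t,[q(proj(f,[[x,y,.0],[x,y,CUP[c][0]]]))],False,(0,255,0),1)
        cv2.polylines(t,[q(proj(f,ring(.025,.018)+[x,y,0]))],True,(255,255,255),1)
        tiles.append(t)
    rows.append(cv2.hconcat(tiles))
cv2.imwrite("pics/ov.png",cv2.vconcat(rows))
```

```text
(no output)
```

View pics/ov.png

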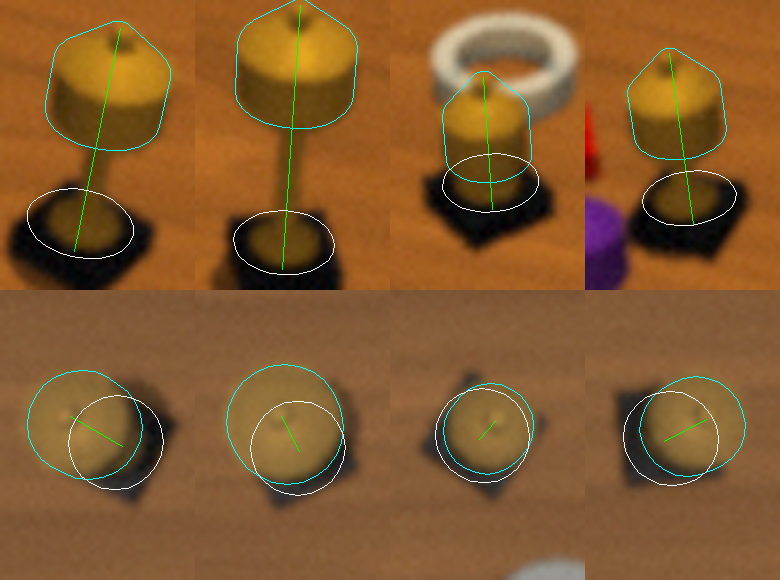

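Overlays match in both views to about 1 px (2 mm). Starting with the tallest cup, keeping the jaws perpendicular to the rows.

```bash
cat > act.py <<'E'
from meas import *
from scipy.spatial.transform import Rotation as Rn
G={'w':(.4366,.3066),'y':(.4366,.1018),'x':(.4385,-.1338),'z':(.4245,-.2812)}
P={'y':(.6140,.2080),'w':(.6310,.1147),'z':(.6478,.0217),'x':(.6646,-.0716)}
a=np.arctan2(.0168,.0932)   # jaw axis = (cos a, sin a)
def rot(flip):
    s=-1 if flip else 1; X=s*np.array([np.cos(a),np.sin(a),0]); Z=np.array([0,0,-1.]); Y=np.cross(Z,X)
    return Rn.from_matrix(np.c_[X,Y,Z]).as_rotvec()
DZ=.036+.024   # TCP below cup top
E
python3 - <<'E'
from act import *
for fl in (0,1):
    for c in CUP:
        H=CUP[c][0]
        for (x,y),z in ((G[c],H-DZ),(G[c],.30),(P[c],.021+H-DZ),(P[c],.30)):
            q=ik([x,y,z],rot(fl)); print(fl,c,None if q is None else np.round(q,2))
E
```

```text
0 y [ 0.06  0.24 -0.59  0.75 -0.    1.46]
0 y [ 0.06  0.08 -0.24  1.25 -0.    1.46]
0 y [ 0.21  0.56 -0.02  0.99 -0.    1.61]
0 y [ 0.21  0.49  0.31  1.4  -0.    1.61]
0 w [ 0.47  0.41 -0.41  0.75 -0.    1.87]
0 w [ 0.47  0.25 -0.03  1.29 -0.    1.87]
0 w [ 0.06  0.57 -0.07  0.93 -0.    1.46]
0 w [ 0.06  0.47  0.29  1.39 -0.    1.46]
0 z [-0.73  0.4  -0.5   0.67 -0.    0.66]
0 z [-0.73  0.2  -0.09  1.27 -0.    0.66]
0 z [-0.08  0.6  -0.08  0.89 -0.    1.31]
0 z [-0.08  0.49  0.31  1.4  -0.    1.31]
0 x [-0.46  0.36 -0.65  0.56 -0.    0.94]
0 x [-0.46  0.1  -0.21  1.26 -0.    0.94]
0 x [-0.22  0.66 -0.04  0.87 -0.    1.17]
0 x [-0.22  0.53  0.38  1.42 -0.    1.17]
1 y [ 0.06  0.24 -0.59  0.75  0.   -1.68]
1 y [ 0.06  0.08 -0.24  1.25  0.   -1.68]
1 y [ 0.21  0.56 -0.02  0.99  0.   -1.54]
1 y [ 0.21  0.49  0.31  1.4   0.   -1.54]
1 w [ 0.47  0.41 -0.41  0.75  0.   -1.28]
1 w [ 0.47  0.25 -0.03  1.29  0.   -1.28]
1 w [ 0.06  0.57 -0.07  0.93  0.   -1.68]
1 w [ 0.06  0.47  0.29  1.39  0.   -1.68]
1 z [-0.73  0.4  -0.5   0.67 -0.   -2.48]
1 z [-0.73  0.2  -0.09  1.27 -0.   -2.48]
1 z [-0.08  0.6  -0.08  0.89  0.   -1.83]
1 z [-0.08  0.49  0.31  1.4   0.   -1.83]
1 x [-0.46  0.36 -0.65  0.56 -0.   -2.21]
1 x [-0.46  0.1  -0.21  1.26 -0.   -2.21]
1 x [-0.22  0.66 -0.04  0.87 -0.   -1.97]
1 x [-0.22  0.53  0.38  1.42 -0.   -1.97]
```

```bash
cat >> act.py <<'E'
R0=rot(0)
def pick(c):
    x,y=G[c]; H=CUP[c][0]
    movep([x,y,max(.26,H+.05)],R0)
    f0=get_state()["contact_force"]
    move_l([x,y,H-DZ+.0],.12)
    s=get_state(); print('down',s["clock"],(s["contact_force"]-f0).round(1),s["position"].round(4))
    grab(40)
    s=get_state(); print('gripped',s["finger_gap"],(s["contact_force"]-f0).round(1),s["wrist_torque"].round(2))
    move_l([x,y,H-DZ+.02],.05)
    s=get_state(); print('lift',s["clock"],s["finger_gap"],(s["contact_force"]-f0).round(1))
E
python3 - <<'E'
from act import *
p=get_state()["position"]; move_l([p[0],p[1],.29],.2)
pick('y')
f=grab_frame("scene"); cv2.imwrite("pics/p1.png",cv2.resize(f["img"][130:310,190:540],None,fx=2.2,fy=2.2)[:,:,::-1])
E
```

```text
down 5.625 [-0.2 -1.3 -0.4] [0.4371 0.1019 0.1005]
gripped 0.5279648451005369 [-4.6 -0.5 18.1] [ 0.06  1.06 -0.01]
lift 6.8917 0.08203149501437472 [-1.  -1.2  5.8]
```

View pics/p1.png

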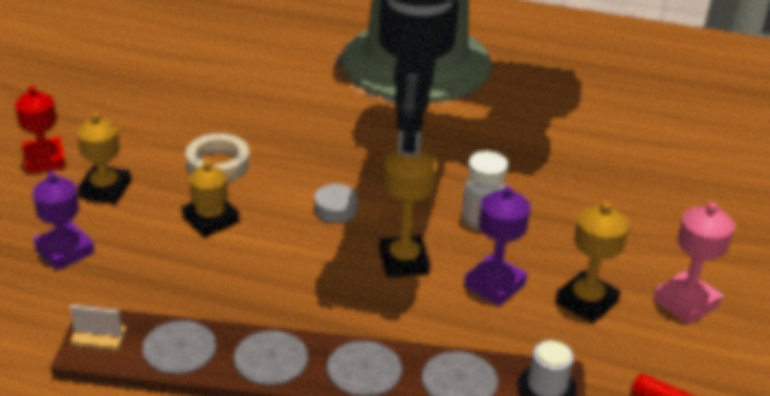

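Run:
```python
from act import *
s=get_state(); print(s["position"],s["finger_gap"],s["contact_force"].round(1),s["wrist_torque"].round(2))
f=grab_frame("scene")
for z in (.10,.12,.14,.16,.18,.2): print(z,proj(f,[.437,.102,z]).round(1),proj(f,[.45,.104,z]).round(1))
t=grab_frame("top")
A=cv2.resize(f["img"][150:270,320:440],None,fx=4,fy=4,interpolation=cv2.INTER_CUBIC); B=cv2.resize(t["img"][220:320,240:320],(384,480),interpolation=cv2.INTER_CUBIC)
cv2.imwrite("pics/p2.png",cv2.hconcat([A[:480],B])[:,:,::-1])
```

```text
[0.43673543 0.10164423 0.12011505] 0.07696740437457317 [-0.9 -0.9  6.4] [-0.11  0.23 -0.02]
0.1 [[375.1 216.5]] [[374.4 219.8]]
0.12 [[375.5 209.7]] [[374.9 212.9]]
0.14 [[376.  202.7]] [[375.3 206. ]]
0.16 [[376.5 195.7]] [[375.8 198.9]]
0.18 [[377.  188.4]] [[376.3 191.6]]
0.2 [[377.5 181. ]] [[376.8 184.2]]
```

View pics/p2.png

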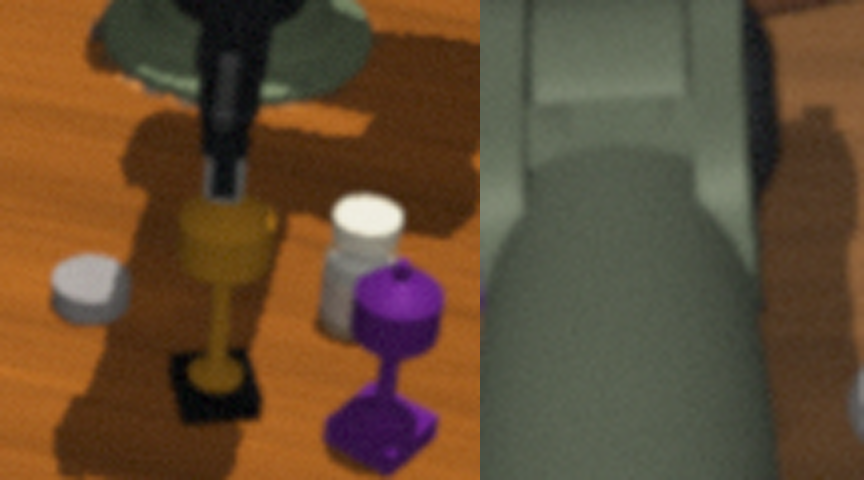

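Run:
```python
from act import *
f=grab_frame("scene")
for z in (.0,.16,.196,.22,.24,.26): print(z,proj(f,[.1306,.5343,z]).round(1))
print('base18',proj(f,[.4366,.1018,.018]),proj(f,[.4366,.1018,.038]))
im=cv2.imread("pics/scene0.png")
cv2.imwrite("pics/g0.png",cv2.resize(im[20:150,520:640],None,fx=4,fy=4,interpolation=cv2.INTER_CUBIC))
```

```text
0.0 [[556.5 213.8]]
0.16 [[574.  162.9]]
0.196 [[578.3 150.3]]
0.22 [[581.3 141.7]]
0.24 [[583.8 134.4]]
0.26 [[586.3 126.9]]
base18 [[373.23956503 242.84541064]] [[373.66481361 236.58724087]]
```

View pics/g0.png

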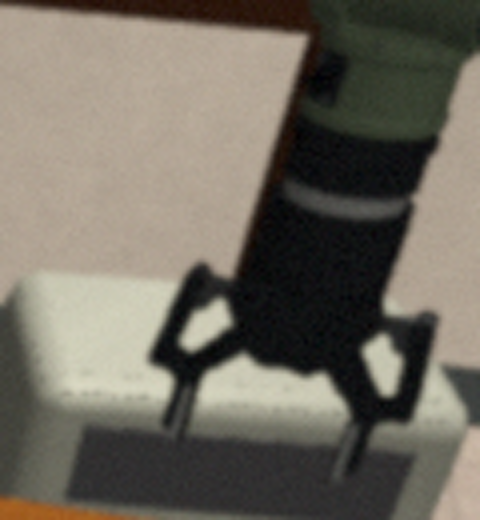

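The fingertips show up about 33 mm above the reported TCP, both shut at the cup (tip at z≈0.155 with TCP at 0.120) and in the start picture. So the grip caught the dome and slid to the knob; the cup still stands. I'll release, then measure the true tip by touching the table.

Run:
```python
from act import *
let_go(); 
p=get_state()["position"]; move_l([p[0],p[1],.26],.15)
F=[grab_frame("scene"),grab_frame("top")]
cv2.imwrite("pics/p3.png",cv2.resize(F[0]["img"][150:270,320:440],None,fx=4,fy=4,interpolation=cv2.INTER_CUBIC)[:,:,::-1])
movep([.53,.0,.12],R0); grab(20)
s=get_state(); print(s["finger_gap"],s["position"])
hit=move_l([.53,.0,-.05],.05,until_force=4)
s=get_state(); print(hit,s["position"],s["contact_force"],s["clock"])
g=grab_frame("scene"); cv2.imwrite("pics/p4.png",cv2.resize(g["img"][150:310,220:440],None,fx=3.5,fy=3.5,interpolation=cv2.INTER_CUBIC)[:,:,::-1])
move_l([.53,.0,.1],.2)
t=grab_frame("top"); print(fitcup([g,t],'y',G['y']))
```

```text
0.00025626940094561937 [ 5.29962128e-01 -1.53385392e-05  1.19947184e-01]
True [ 5.29950307e-01 -5.38900381e-07 -3.54435427e-02] [-0.68290227  0.41855751  7.1737501 ] 13.2917
[(array([0.4391, 0.1044]), np.float64(125.9)), (array([0.4387, 0.1074]), np.float64(309.6)), (array([0.4386, 0.1028]), np.float64(438.4))]
```

View pics/p3.png

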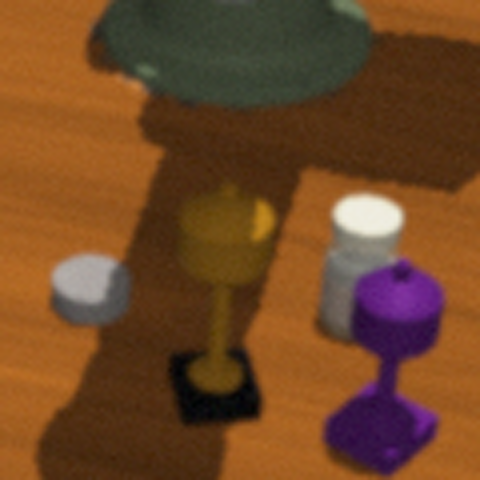

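View pics/p4.png

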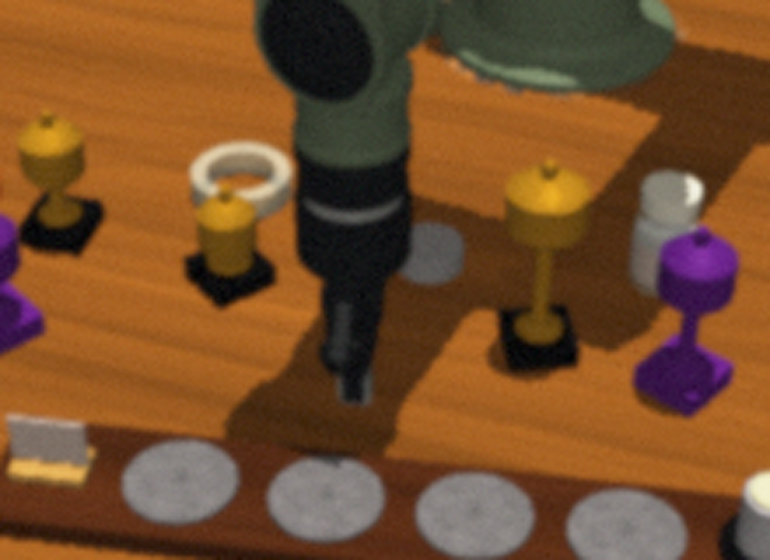

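```bash
python3 - <<'E'
from act import *
f=grab_frame("scene"); print(toplane(f,[[319.5,264.5],[321.5,264.5]],0.0))
print(proj(f,[.53,0,0]), proj(f,[.54,0,0]))
E
sed -i "s/'y':(.4366,.1018)/'y':(.4376,.1033)/; s/^DZ=.*/DZ=.036+.024+.035/" act.py
python3 - <<'E'
from act import *
let_go(); move_l([.53,0,.27],.25)
pick('y')
f=grab_frame("scene"); cv2.imwrite("pics/p5.png",cv2.resize(f["img"][130:290,300:520],None,fx=3.5,fy=3.5)[:,:,::-1])
E
```

```text
[[ 0.53714936 -0.00338269]
 [ 0.53555075  0.00116853]]
[[321.83622293 262.93707922]] [[320.40738081 265.56518691]]
down 18.2833 [-1.1  0.7 -0.1] [0.4381 0.1033 0.0655]
gripped 0.6454507785127771 [-1.8 -0.6  5.3] [-0.07  0.4   0.07]
lift 19.225 0.640269059236911 [ 0.2  0.1 -4.2]
```

View pics/p5.png

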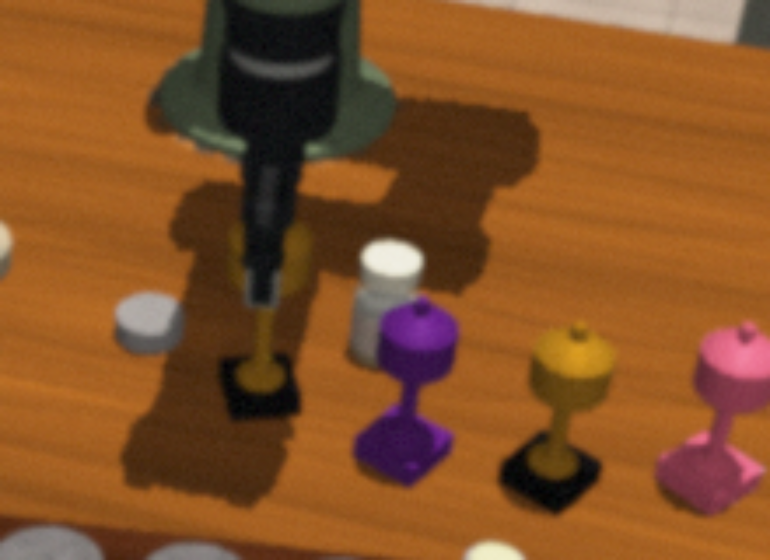

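Good grip now: gap 0.64 (≈55 mm, bowl 56), weight about 4 N. Placing it.

```bash
cat >> act.py <<'E'
def place(c,dx=0,dy=0):
    x,y=P[c]; x+=dx; y+=dy; H=CUP[c][0]; p=get_state()["position"]
    z=H-DZ+.021
    move_l([p[0],p[1],z+.15],.2)
    movep([x,y,z+.15],R0)
    move_l([x,y,z+.012],.15); sleep(.2)
    f0=get_state()["contact_force"]
    hit=move_l([x,y,z-.006],.025,until_force=2.5)
    s=get_state(); print('touch',hit,s["position"].round(4),'exp z',round(z,4),(s["contact_force"]-f0).round(1),s["finger_gap"])
    let_go(); p=get_state()["position"]
    move_l([p[0],p[1],z+.12],.15)
    print('clock',get_state()["clock"])
def pic(n,box,k):
    f=grab_frame("scene"); a,b,w,h=box; cv2.imwrite(n,cv2.resize(f["img"][b:b+h,a:a+w],None,fx=k,fy=k,interpolation=cv2.INTER_CUBIC)[:,:,::-1])
    return f
E
python3 - <<'E'
from act import *
place('y')
f=pic("pics/p6.png",(260,160,260,180),3)
print(fitcup([f,f],'y',P['y'],.021)[0])
E
```

```text
touch True [0.614  0.208  0.0867] exp z 0.086 [0.3 0.1 9.2] 0.6422652477889985
clock 24.1667
(array([0.6181, 0.2076]), np.float64(181.7))
```

View pics/p6.png

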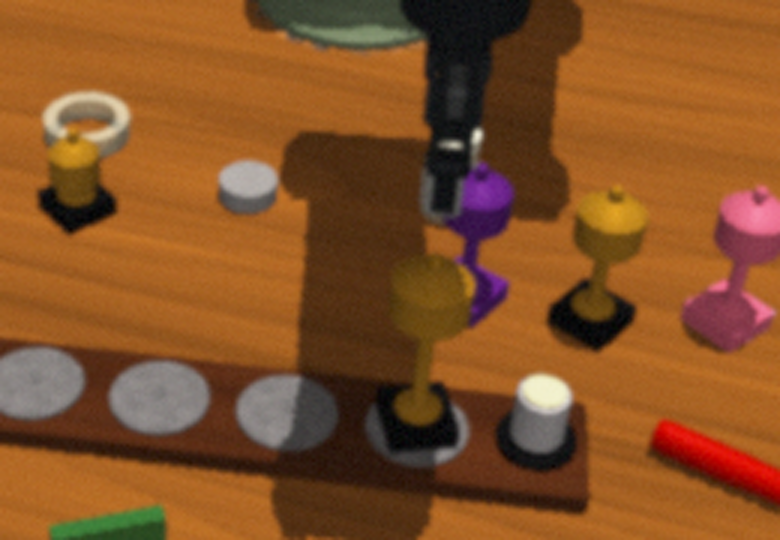

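The tallest cup stands centred on the lamp-side pad at (417,425 in crop). Next, w.

Run:
```python
from act import *
pick('w')
if .5<get_state()["finger_gap"]<.7:
    place('w')
f=pic("pics/p7.png",(260,160,260,180),3)
print(fitcup([f,f],'w',P['w'],.021)[0])
```

```text
down 27.05 [ 0.7 -0.9  1.3] [0.4371 0.3069 0.0406]
gripped 0.5940146350891568 [-1.  -1.6  6.1] [-0.07  0.36  0.  ]
lift 28.0167 0.5934055745987091 [-0.1 -0.4 -3.5]
touch True [0.6307 0.1145 0.0613] exp z 0.061 [-0.3 -0.3  7. ] 0.5895350118600666
clock 33.1583
(array([0.6313, 0.1172]), np.float64(143.5))
```

View pics/p7.png

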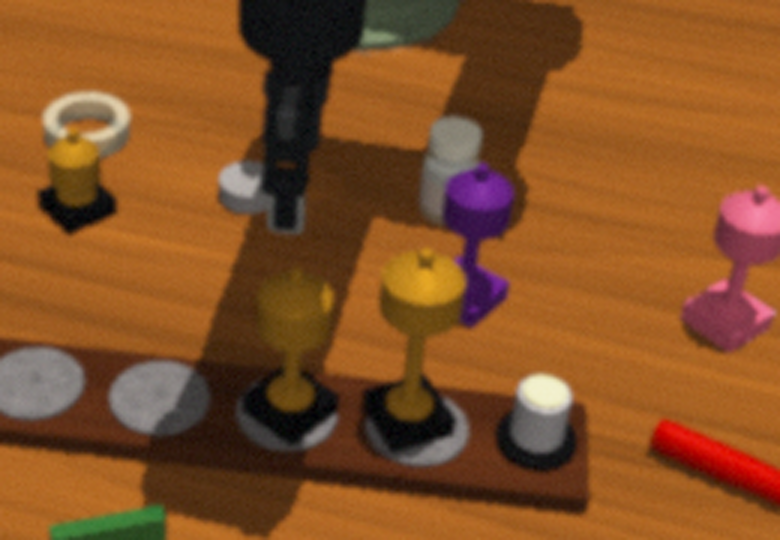

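Cup y turned and shifted about 4 mm: w's base, carried with its underside at 0.171, brushed y's knob (top 0.181). It still stands. I'll carry the rest higher, then re-measure y and mend it. z and x come from the other side.

```bash
sed -i 's/z+\.15\]/z+.19]/g' act.py; grep -n "z+.19" act.py
python3 - <<'E'
from act import *
pick('z')
if .45<get_state()["finger_gap"]<.65: place('z')
f=pic("pics/p8.png",(180,150,280,190),2.8)
E
```

```text
24:    move_l([p[0],p[1],z+.19],.2)
25:    movep([x,y,z+.19],R0)
down 37.0583 [ 0.2 -0.9  1.5] [ 0.4249 -0.2815  0.0155]
gripped 0.5486005363094283 [-0.4  0.6  5.7] [0.19 0.13 0.01]
lift 38.05 0.5497399816327724 [-0.9  0.1 -1.8]
touch True [0.6481 0.0217 0.0363] exp z 0.036 [1.4 0.8 4.1] 0.5501479300432398
clock 44.025
```

View pics/p8.png

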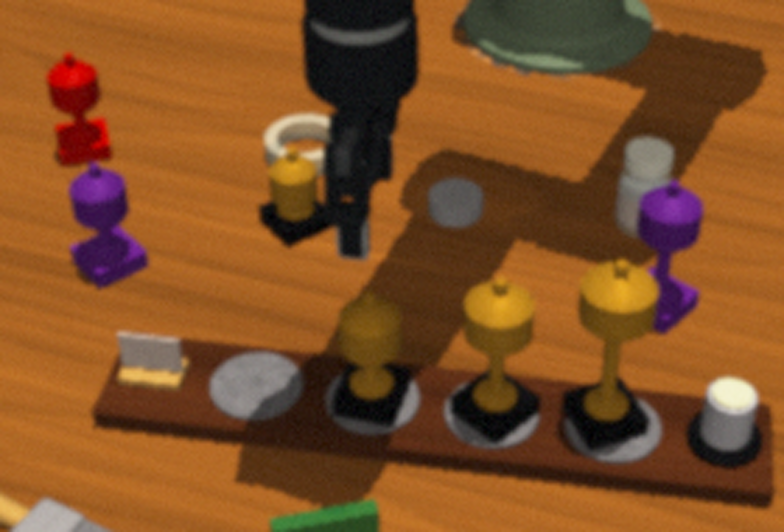

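z is on the third pad. Now x; then I'll retreat and measure all four.

Run:
```python
from act import *
pick('x')
if .42<get_state()["finger_gap"]<.6: place('x')
movep([.40,-.25,.30],R0)
F=[pic("pics/p9.png",(180,150,280,190),2.8),grab_frame("top")]
cv2.imwrite("pics/t9.png",cv2.resize(F[1]["img"][150:290,180:420],None,fx=3.2,fy=3.2,interpolation=cv2.INTER_CUBIC)[:,:,::-1])
for c in 'ywzx': print(c,P[c],fitcup(F,c,P[c],.021))
print(get_state()["clock"])
```

```text
down 47.5583 [-0.8  0.7  0.2] [ 0.4389 -0.134  -0.0096]
gripped 0.5055527050140511 [-1.6  0.5  5.6] [ 0.04  0.32 -0.03]
lift 48.575 0.5026375346994368 [-0.7  0.1 -3.6]
touch True [ 0.6646 -0.0716  0.0114] exp z 0.011 [-2.3  0.3  7.4] 0.5090931708495285
clock 54.1083
y (0.614, 0.208) [(array([0.6111, 0.1986]), np.float64(168.1)), (array([0.608 , 0.1986]), np.float64(95.4)), (array([0.6084, 0.1993]), np.float64(271.6))]
w (0.631, 0.1147) [(array([0.6311, 0.1182]), np.float64(140.7)), (array([0.6263, 0.1172]), np.float64(71.0)), (array([0.6284, 0.1163]), np.float64(216.9))]
z (0.6478, 0.0217) [(array([0.6514, 0.0225]), np.float64(179.8)), (array([0.6469, 0.0212]), np.float64(58.4)), (array([0.6484, 0.0214]), np.float64(237.7))]
x (0.6646, -0.0716) [(array([ 0.6725, -0.0688]), np.float64(93.8)), (array([ 0.6642, -0.0725]), np.float64(57.7)), (array([ 0.6692, -0.0714]), np.float64(189.8))]
55.5583
```

View pics/p9.png

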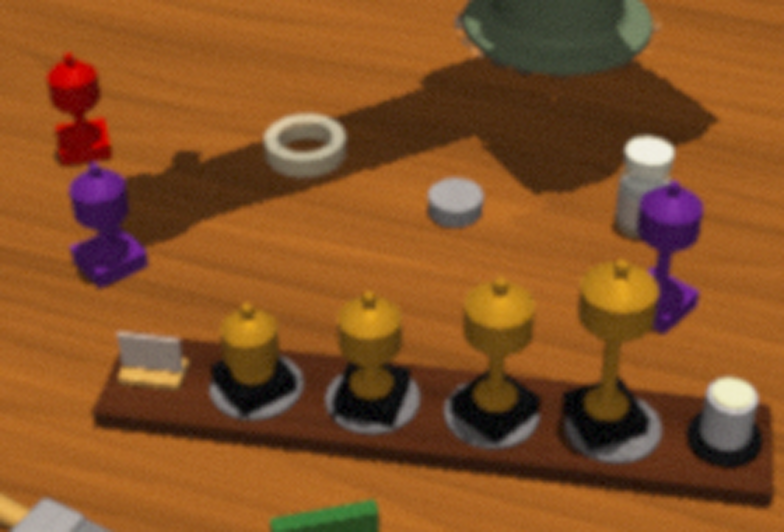

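View pics/t9.png

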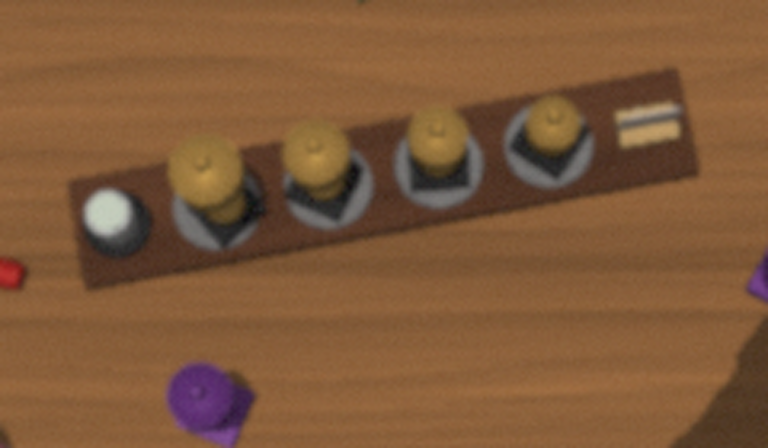

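Order is right and all four stand. Cup y is about 10 mm off towards the card side, so I'll re-grip it, lift slightly and recentre it. There's time (55 of 106 s).

Run:
```python
from act import *
x,y=.6092,.1989; z=.160-DZ+.021
movep([x,y,.30],R0); move_l([x,y,z],.1)
grab(40); s=get_state(); print(s["finger_gap"],s["contact_force"].round(1))
move_l([x,y,z+.012],.05)
X,Y=P['y']
move_l([X,Y,z+.012],.04); sleep(.2)
hit=move_l([X,Y,z-.005],.025,until_force=2.5); print(hit,get_state()["position"].round(4),get_state()["finger_gap"])
let_go(); move_l([X,Y,.30],.15); movep([.40,-.25,.32],R0); sleep(.5)
F=[pic("pics/p10.png",(180,150,280,190),2.8),grab_frame("top")]
cv2.imwrite("pics/t10.png",cv2.resize(F[1]["img"][150:290,180:420],None,fx=3.2,fy=3.2,interpolation=cv2.INTER_CUBIC)[:,:,::-1])
for c in 'ywzx': print(c,P[c],fitcup(F,c,P[c],.021))
print(get_state()["clock"])
```

```text
0.6423308997940493 [0.5 0.8 3.6]
True [0.6141 0.2079 0.0865] 0.6434834427418087
y (0.614, 0.208) [(array([0.618 , 0.2078]), np.float64(153.8)), (array([0.6132, 0.2068]), np.float64(114.3)), (array([0.6126, 0.2074]), np.float64(279.6))]
w (0.631, 0.1147) [(array([0.6314, 0.1173]), np.float64(138.5)), (array([0.6269, 0.1169]), np.float64(71.1)), (array([0.6284, 0.1162]), np.float64(214.8))]
z (0.6478, 0.0217) [(array([0.6518, 0.0216]), np.float64(173.2)), (array([0.6466, 0.0211]), np.float64(63.0)), (array([0.6481, 0.0221]), np.float64(240.9))]
x (0.6646, -0.0716) [(array([ 0.6717, -0.069 ]), np.float64(110.9)), (array([ 0.664 , -0.0734]), np.float64(55.3)), (array([ 0.6691, -0.0712]), np.float64(196.3))]
65.9833
```

View pics/p10.png

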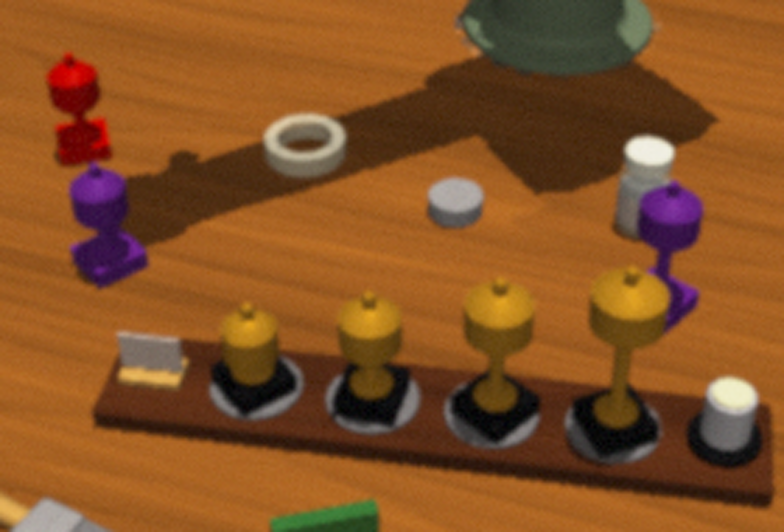

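View pics/t10.png

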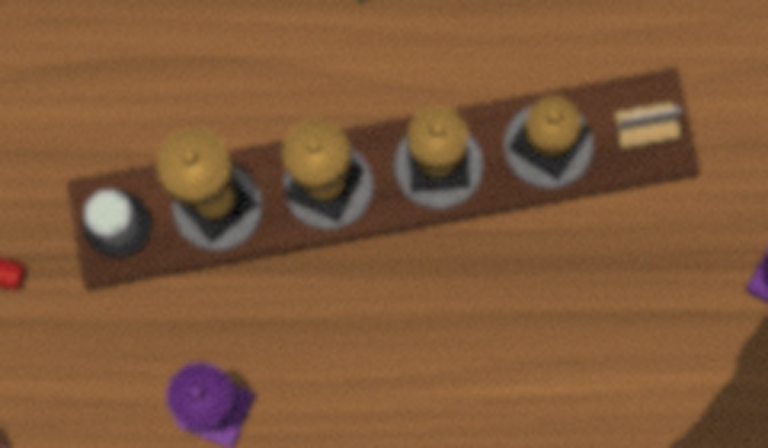

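All four are centred within a few mm, standing and released, and the arm is clear. Handing in.

Run:
```python
from cell import *
sign_off()
```

```text
the job is handed in; nothing more can be done
```

All four brass cups stand upright and released on the pads. From the lamp to the card end they run y (160 mm), w (135 mm), z (110 mm), x (85 mm). I handed the job in at about 66 s of the 106 s allowed, and no cup toppled.

**Last checks:** the pictures show each base well within its pad, and the arm was clear. The top camera puts each cup within about 5 mm of its pad centre; w is furthest, at about 4.7 mm. The two cameras disagree by up to about 9 mm on x. The scene camera alone puts x about 7.6 mm off, but the bowl and the foot merge in that view, so I trusted the top camera and the overlay.

**What went wrong on the way:**
- **Tool position:** the fingertips turned out to sit about 35 mm short of the reported TCP. The first grip on y therefore slid off its lid onto the knob and moved the cup 1–2 mm. I measured the offset by touching the table and corrected for it.
- **Cup y was nudged:** while I was carrying w across, its base most likely brushed y, which shifted about 10 mm on its pad but stayed standing. I re-gripped y and recentred it.

I never gripped the pink, purple or red look-alikes, and those in the last views stand where they were; pink is outside both crops.

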